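# Hang the lantern shade and seat the lamp's bayonet collar

## Robot

A 6-joint arm with a two-finger parallel gripper is mounted at the origin on the work surface. World frame = base frame: x ahead of the robot, y to its left, z up, the work surface at z = 0. Lengths are in mm, angles in rad, forces in N, time in s.
With the tool pointing down it reaches from about 325 to 875 mm from the base axis. Payload 4.4 kg.
Tool frame: the origin (TCP) lies midway between the tips of the shut fingers; the grasp point (between the pads) lies 19 mm behind it; z points along the fingers, y is the line along which they close (so a half turn about z gives the same grasp; the last joint's range is limited). The gripper opens to 85 mm and grips with 20 to 120 N. Pads are 22 mm wide; open, the fingers measure 114 mm over their backs; the gripper's body (76 mm by 85 mm) begins 54 mm behind the grasp point. The pads swing forward as they close: fully open they stand 13 mm farther back than shut.
Start: joints at [1.05, 0.207, 1.542, -0, 1.393, -0.15], TCP at [208.367, 535.92, 231.282] pointing down, gripper open.
Joint ranges: [-2.73, 2.73], [-0.86, 2.22], [0.23, 2.46], [-1.11, 4.25], [0.08, 2.63], [-2.82, 2.82]. Speed limits (rad/s): [2.79, 2.79, 3.14, 3.14, 3.14, 3.14].

## Interface

Orientations are given as a 3x3 rotation matrix whose columns are the frame's x, y, z axes.
In Python, from workcell import monitor, imaging, workorder gives the robot as it stands.
- The arm moves only by the tool step_arm, never from a script. Its argument "moves" is a list of rows, each a list of 4 numbers: the shift along the world's x, y, z in units of 0.12 m (1.0 is 0.12 m), then the turn about the world's z in units of 8 degrees (1.0 is 8 degrees). A call has 1 to 8 rows; each row shifts and turns the commanded pose from where the row before left it; what a row does not reach is not made up. A row lasts 1/10 s, in which the tool goes at most 50 mm and 8.59 degrees, less where a joint would pass 70% of its speed; a pose out of reach is approached as far as the arm can. A call with a number of a shift or a turn outside -1 to 1 is refused whole. A call with a gripper value outside its range is refused whole. "claw" is the finger opening in mm, from 0 to 85.4, set as the call begins (left out, the last holds). The fingers move at their own pace and stop on an object; "newtons" is the grip in N (left out, the last holds). Time passes only in rows, so rows that do not move let the fingers close. It gives the time, the measured TCP pose, the force, the opening and the grip force at its end, in the units of the state.
- monitor.sense(): the state, without advancing time (a new reading comes with each control period).
- imaging.capture(name): name is "scene" or "top"; returns a dict with "image" (480x640x3 uint8, red, green, blue), "fx", "fy", "cx", "cy" (pixels), "extrinsics" (4x4, takes a point from world to camera coordinates). Camera axes: x right, y up, looking along -z (the intrinsics and any distortion apply to the point x, -y, -z); pixel columns grow to the right and rows downward; lengths in mm; the calibration is good to about 2 mm. A picture is of the moment at which its call begins. There is no depth.
- workorder.sign_off(): hands the job in; it is judged then, once.
Trained networks look in a picture, given as the dict that the camera call returned (one of the last four; its "shot" number tells which), for a name from the list of things; names that differ only in an ending like _2 or _b are one class to them, and where a whole thing is asked for, a point or a joint stands for the part that bears it (a point fixed in the world has none). Each returns a list of dicts, best first, with "conf" (0 to 1); they miss things now and then, are a little off and sometimes report something else, mostly with a low value. They report only what shows in the picture. A call takes as long as a camera call. They do not tell look-alikes from the thing itself.
- imaging.boxes_of(picture, query): "rect" ([left, top, right, bottom] as shares, 0 to 1, of the picture: columns of its width, rows of its height, round what is visible of it).
- imaging.masks_of(picture, query): "pixels" (480x640 bool, what is visible of it) and "rect" ([left, top, right, bottom] as shares, 0 to 1, of the picture: columns of its width, rows of its height, round what is visible of it).
- imaging.spot_point(picture, query): "location" ([column, row] as shares, 0 to 1, of the picture: columns of its width, rows of its height: a listed point, or the origin of a listed thing).
The state is a dict: "time_s": time; "joint_positions": joint angles; "qvel": joint speeds; "tau": joint torques, N m; "tcp_pos": TCP position; "ee_rot": TCP orientation; "force": force on the tool from outside, world axes, zero at the start; "wrist_torque": the same for the moment, N m; "width": opening from 0.0 (shut) to 1.0 (fully open); "grip_force": force on a finger pad.
Only numpy, scipy, OpenCV 4.12 (cv2) and the standard library are available. Lean on these libraries where they do the work, as an engineer would, in place of code of your own. Each camera call takes 0.05 s, during which the arm holds its last target. There are 200 camera calls.

## Task

Pick the copper lantern up by its handle and hang it by that handle on the hook of the dark stand, let go of it, then go to the lamp base: turn the knurled brass collar on its neck until its hidden keyways drop over the pins (it takes less than a fifth of a turn clockwise, seen from above). Push the collar down against its spring until it is fully home on the shoulder, and finish while still holding it pushed home, so that I can fit the locking screw. Leave the other things on the table where they are.

Things in the scene. Friction and masses are not known exactly. Their poses are not given: they have to be found in the camera images.
- lantern: loose copper and amber lantern shade, 92 mm wide, roof top 104 mm above its origin, about 0.25 kg, with a stiff handle over it: bar 8 mm thick along the lantern's y axis from -54 to +54 mm, centre line 180 mm above the origin, on uprights 8 mm thick; 72 mm clear between roof and bar. Origin: centre of the underside, z up. It can be lifted with the bar pinched beside its middle
- lantern_bar (a point): middle of the lantern's handle bar, on its centre line; axes as the lantern's
- hook: fixed dark stand with a brass hook; foot 110 mm wide, post 16 mm thick and 245 mm tall, origin under the post on the table. The level hook arm, a rod 8 mm thick, runs from the post along the stand's -x axis, centre line 230 mm above the table, out to 120 mm from the post axis, where the end turns up
- hook_seat (a point): top of the hook arm, 85 mm from the post axis, 234 mm above the table: where the handle bar's underside should rest; axes as the stand's (x towards the post)
- hook_tip (a point): topmost point of the hook's upturned end, 124 mm from the post axis, 256 mm above the table
- lamp: fixed copper lamp base, 124 mm wide; origin at the centre of its foot on the table, z up. A flat shoulder 68 mm wide lies 104 mm above the table; from it rises a steel neck 28 mm thick to 150 mm. Inside the collar, unseen, three pins a third of a turn apart stick 6 mm out of the neck, 6 mm wide, tops 128 mm above the table
- collar: loose knurled brass collar round the neck, 52 mm outside, 31 mm bore, 32 mm tall, about 0.25 kg; origin: centre of its underside, z up. Starts resting on the pins, underside 128 mm above the table. Its three keyways (10 mm wide, hidden inside, angles not marked; this frame's yaw does not tell) come over the pins, within about 0.1 rad, after a clockwise turn from above of 0.35 to 1.1 rad
- spring (a joint): travel in m of the spring sleeve under the collar: 0 free (top 113 mm above the table: how far the collar drops by itself), 0.009 with the collar home, its underside on the shoulder at 104 mm; pushes back 3 N when first touched, 8 N at home, so the collar rises again if let go
- onyx_cup: bystander: cream onyx candle cup, 56 mm wide, 85 mm tall, origin under its centre
- goblet: bystander: black stone goblet, 48 mm wide, 75 mm tall, origin under its centre
- blue_egg: bystander: blue stone egg with a flat foot, 56 mm wide, 64 mm tall, origin under its centre
- green_egg: bystander: green onyx egg with a flat foot, 66 mm wide, 74 mm tall, origin under its centre
- spare_ring: bystander: smooth steel ring lying flat, 60 mm outside, 44 mm inside, 14 mm tall, origin under its centre (not the collar)
- driver: bystander: screwdriver with a red handle, lying on the table
- parts_tray: bystander: open cardboard tray, 120 x 160 mm, 35 mm tall, origin under its centre
There are look-alikes about, which are no part of the job. Of the things that look like the collar, the smallest one is meant.

How it is judged (in metres and radians):
On the way, in this order (a step that is already met when the one before it is completed fails the run):
1. the lantern hangs by its handle on the hook, let go (height (world z) of lantern above 0.035 m and contact force between lantern and hook above 0.8 N and distance between lantern_bar and hook_seat below 0.065 m and contact force between lantern and the arm below 0.1 N and contact force between lantern and the fingers below 0.1 N), for 0.3 s.
2. the collar's keyways have dropped over the pins (horizontal distance between collar and lamp below 0.005 m and angle between collar's own z axis and vertical below 0.12 rad and z of collar in the frame of lamp below 0.119 m), for 0.2 s.
At the end, for the whole second after the job is handed in: Lantern still and untouched on the hook (over 0.8 N), over 35 mm above the table, bar middle within 65 mm of the seat; collar on the neck within 5 mm, tilt under 0.12 rad, at most 2.5 mm above the shoulder, spring down over 6.5 mm, robot touching it with over 2 N (all of step 1 and linear speed of lantern below 0.05 m/s and horizontal distance between collar and lamp below 0.005 m and angle between collar's own z axis and vertical below 0.12 rad and z of collar in the frame of lamp below 0.1065 m and value of joint spring above 0.0065 m and (contact force between collar and the fingers above 2 N or contact force between collar and the arm above 2 N)); the arm keeps its last pose, push and grip.
It fails at once if a bystander is moved by more than 30 mm (distance of any of onyx_cup, goblet, blue_egg, green_egg, spare_ring, driver, parts_tray from where it was at the start of the episode above 0.03 m).
It also fails if it takes over 48 s, if anything falls off the work surface, if the arm or the gripper's body presses on something with over 40 N, if the wrist force passes 120 N, or if a joint passes its speed limit or range.

## Working session

There is one attempt and no reset: what is moved stays moved. The work goes in short steps, Python scripts to look and compute and a tool call to move; the robot and the scene stay as the last step left them, time stands still between calls to the robot, and variables do not carry over. Pictures are saved under pics/ and viewed, at most 10 in all, crops included, and the job is handed in when it is done.

Besides the shell and the picture viewer there is one more tool, called after ">>>" as name(argument=value, ...) on one line, values as JSON. step_arm: Moves the arm, as the interface text tells. Shifts and turns lie within -1 to 1; 1 stands for 0.12 m of shift or 8 degrees of turn. Its arguments: {"type":"object","properties":{"moves":{"type":"array"},"claw":{"type":"number"},"newtons":{"type":"number"}},"required":["moves"]}

```bash
ls && mkdir -p pics
cat > h.py <<'E'
import numpy as np, cv2
from workcell import monitor, imaging, workorder
def save(p,n): cv2.imwrite('pics/'+n, cv2.cvtColor(p['image'],cv2.COLOR_RGB2BGR))
def ray(p,uv):  # pixel -> origin, dir in world
    E=np.array(p['extrinsics']);R=E[:3,:3];t=E[:3,3]
    d=np.array([(uv[0]-p['cx'])/p['fx'],-(uv[1]-p['cy'])/p['fy'],-1.0])
    return -R.T@t, R.T@d
def atz(p,uv,z):
    o,d=ray(p,uv); return o+d*(z-o[2])/d[2]
def proj(p,X):
    E=np.array(p['extrinsics']);c=E[:3,:3]@np.array(X,float)+E[:3,3]
    return np.array([p['cx']+p['fx']*c[0]/-c[2], p['cy']+p['fy']*-c[1]/-c[2]])
def tri(pairs):
    A=np.zeros((3,3));b=np.zeros(3)
    for p,uv in pairs:
        o,d=ray(p,uv);d=d/np.linalg.norm(d);M=np.eye(3)-np.outer(d,d);A+=M;b+=M@o
    X=np.linalg.solve(A,b); return X,[np.linalg.norm(proj(p,X)-uv) for p,uv in pairs]
E
python3 - <<'E'
from h import *
np.set_printoptions(precision=2,suppress=True)
P={n:imaging.capture(n) for n in('scene','top')}
for n,p in P.items():
    save(p,n+'0.png'); print(n,p.keys(),p['fx'],p['cx'],p['cy'],ray(p,(320,240)))
    for q in ['lantern','hook','lamp','collar','lantern_bar','hook_seat','hook_tip','spare_ring','onyx_cup','goblet','blue_egg','green_egg','driver','parts_tray']:
        s=[(np.round(np.array(r['location'])*[640,480],1).tolist(),round(r['conf'],2)) for r in imaging.spot_point(p,q)]
        print(n,q,s)
print(monitor.sense())
E
```

```text
pics
scene dict_keys(['image', 'fx', 'fy', 'cx', 'cy', 'extrinsics', 'shot']) 624.2547229682766 320.7572435304576 237.83595552579632 (array([1102.73, -773.76, 1193.04]), array([-0.38,  0.55, -0.74]))
scene lantern [([338.1, 205.3], 0.72), ([270.8, 267.1], 0.41)]
scene hook [([405.5, 277.7], 0.69)]
scene lamp [([239.7, 346.0], 0.97), ([378.5, 171.3], 0.24)]
scene collar [([282.5, 297.8], 0.91), ([202.9, 302.3], 0.9), ([236.7, 311.4], 0.63)]
scene lantern_bar [([343.6, 157.4], 0.96), ([318.3, 381.6], 0.22)]
scene hook_seat [([385.4, 187.5], 0.79)]
scene hook_tip [([377.0, 174.1], 0.67), ([404.3, 276.8], 0.52), ([230.6, 269.5], 0.48), ([164.9, 337.4], 0.35)]
scene spare_ring [([163.3, 337.5], 0.83)]
scene onyx_cup [([271.1, 267.5], 0.81), ([347.6, 307.9], 0.47)]
scene goblet [([348.6, 310.1], 0.75)]
scene blue_egg [([229.7, 273.1], 0.62)]
scene green_egg [([438.8, 203.4], 0.61), ([163.9, 336.6], 0.35)]
scene driver [([319.8, 377.5], 0.82)]
scene parts_tray [([180.0, 425.3], 0.66)]
top dict_keys(['image', 'fx', 'fy', 'cx', 'cy', 'extrinsics', 'shot']) 520.4259538178848 323.05845492124325
[... 503 characters left out ...]
blet [([316.3, 204.1], 0.84)]
top blue_egg [([344.1, 311.3], 0.59)]
top green_egg [([159.1, 195.6], 0.96), ([211.8, 275.2], 0.34)]
top driver [([389.5, 181.3], 0.92), ([257.2, 181.1], 0.36)]
top parts_tray [([479.0, 245.9], 0.68)]
{'time_s': 1.5, 'joint_positions': array([ 1.05,  0.21,  1.54,  0.  ,  1.39, -0.15]), 'qvel': array([-0., -0., -0.,  0., -0., -0.]), 'tau': array([  0. , -38.3, -29.2,  -0. ,   0. ,   0. ]), 'tcp_pos': array([208.36, 535.92, 231.29]), 'ee_rot': array([[-0.93,  0.36, -0.  ],
       [ 0.36,  0.93,  0.  ],
       [ 0.  ,  0.  , -1.  ]]), 'force': array([-1.18,  0.83, -0.01]), 'wrist_torque': array([-0.03, -0.02, -0.03]), 'grip_force': 0.0, 'width': 0.9979905137810768}
```

View pics/scene0.png

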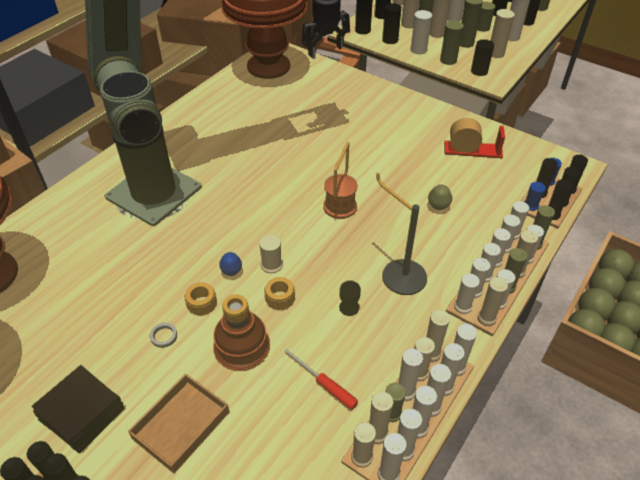

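View pics/top0.png

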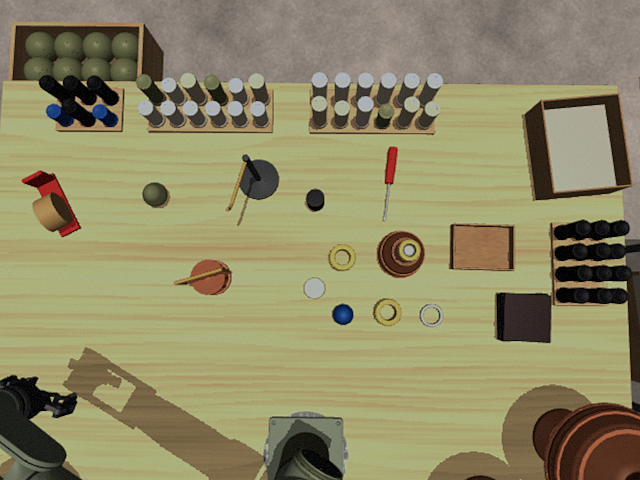

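Run:
```python
from h import *
np.set_printoptions(precision=1,suppress=True)
P={n:imaging.capture(n) for n in('scene','top')}
import pickle; pickle.dump(P,open('p0.pkl','wb'))
s,t=P['scene'],P['top']
def T(n,a,b,z=None): X,e=tri([(s,a),(t,b)]); print(n,X,np.array(e), '' if z is None else (atz(s,a,z),atz(t,b,z)))
T('lantern',(338.1,205.3),(213,276.6),0)
T('bar',(343.6,157.4),(201.1,276.6),180)
T('seat',(385.4,187.5),(233.1,193.1),234)
T('tip',(377,174.1),(225.9,208.7),256)
T('lamp',(239.7,346),(399.1,250.5),0)
for a in [(282.5,297.8),(202.9,302.3),(236.7,311.4)]:
  for b in [(385.1,309.8),(343.8,261.2),(408.6,249.5)]: T('c %s %s'%(a,b),a,b)
print('hook s',atz(s,(405.5,277.7),0))
for n,b in dict(cup=(313.7,291.1),gob=(316.3,204.1),blue=(344.1,311.3),green=(159.1,195.6),ring=(429.6,313.7)).items(): print(n,atz(t,b,0))
```

```text
lantern [455.8 247.2   3.7] [1.1 1.1] (array([451.9, 248.2,   0. ]), array([458., 250.,   0.]))
bar [459.  244.6 173.8] [2.3 2.5] (array([466.7, 243. , 180. ]), array([454.5, 239.2, 180. ]))
seat [638.3 157.3 236.3] [1.7 1.7] (array([634.8, 156.2, 234. ]), array([641.7, 160.3, 234. ]))
tip [603.3 172.3 246.6] [0.5 0.6] (array([607.5, 161.8, 256. ]), array([602.8, 171.3, 256. ]))
lamp [ 528.3 -249.2    6.7] [2.4 2. ] (array([ 521.1, -249.8,    0. ]), array([ 532.6, -246.4,    0. ]))
c (282.5, 297.8) (385.1, 309.8) [ 453.9 -153.5   35.9] [40.  36.2] 
c (282.5, 297.8) (343.8, 261.2) [509.6 -92.5  -3.1] [3.9 3.5] 
c (282.5, 297.8) (408.6, 249.5) [ 561.6 -214.3  170. ] [24.  20.9] 
c (202.9, 302.3) (385.1, 309.8) [ 374.7 -208.5    4.1] [0.1 0.1] 
c (202.9, 302.3) (343.8, 261.2) [ 449.7 -162.3   44.1] [36.7 32.1] 
c (202.9, 302.3) (408.6, 249.5) [ 501.4 -267.2  173.8] [16.  13.7] 
c (236.7, 311.4) (385.1, 309.8) [ 403.9 -187.4  -33. ] [16.6 14.7] 
c (236.7, 311.4) (343.8, 261.2) [ 472.4 -134.2  -24.2] [19.7 17.2] 
c (236.7, 311.4) (408.6, 249.5) [ 526.7 -249.   134.9] [0.7 0.6] 
hook s [727.3 133.6   0. ]
cup [422.1 -19.    0. ]
gob [656.  -23.3   0. ]
blue [ 369.7 -100.2    0. ]
green [675.1 402.2   0. ]
ring [ 365.6 -326.6    0. ]
```

Both views show the lantern (scene ≈340,190; top ≈210,275), the stand (scene ≈405,275; top ≈255,178) and the lamp (scene ≈240,340; top ≈400,252). Collar candidates are the ring on the table at scene (282,297), the ring on the table at (203,302), the steel ring at (163,337), and the ring on the lamp neck at (236,311). The neck ring is the smallest and triangulates to z≈135, so I choose that one. Next is a close crop to check.

Run:
```python
from h import *
import pickle
P=pickle.load(open('p0.pkl','rb'))
def c(n,x,y,w,h,f): return cv2.resize(cv2.cvtColor(P[n]['image'][y:y+h,x:x+w],cv2.COLOR_RGB2BGR),None,fx=f,fy=f,interpolation=cv2.INTER_CUBIC)
a=c('scene',310,130,130,100,3.0) # 390x300
b=c('top',165,145,130,150,2.0)
d=c('scene',180,280,130,100,3.0)
e=c('top',325,215,130,100,3.0)
o=np.zeros((600,800,3),np.uint8);o[:300,:390]=a;o[:300,400:660]=b;o[300:,:390]=d;o[300:,400:790]=e
cv2.imwrite('pics/crop0.png',o)
```

```text
(no output)
```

View pics/crop0.png

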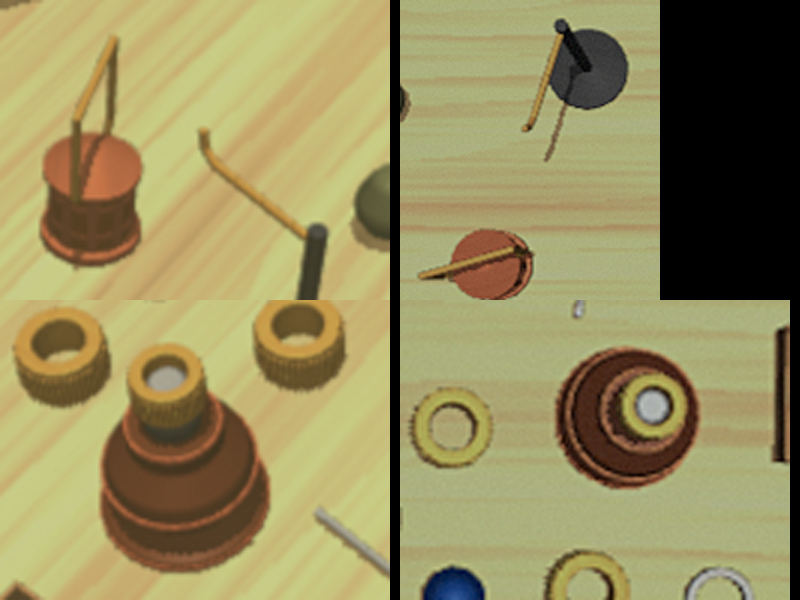

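The crop confirms it. The ring on the neck is the smallest gold one, and the lantern's bar ends (scene 348,143 / 335,171) and hook tip (378,173) are clearly visible. I'll fit the known geometry to these points.

Run:
```python
from h import *
import pickle
from scipy.optimize import least_squares
np.set_printoptions(precision=2,suppress=True)
P=pickle.load(open('p0.pkl','rb'));s,t=P['scene'],P['top']
def fit(obs,x0):
    def W(v,l): c,n=np.cos(v[2]),np.sin(v[2]); return [v[0]+c*l[0]-n*l[1],v[1]+n*l[0]+c*l[1],l[2]]
    f=lambda v:np.concatenate([proj(p,W(v,l))-uv for p,uv,l in obs])
    r=least_squares(f,x0); print(r.x,np.degrees(r.x[2]),'\n',f(r.x).reshape(-1,2)); return r.x
B=54
for g in (-1,):
  fit([(s,(348,143),(0,B,180)),(s,(335.3,170.7),(0,-B,180)),(t,(175,283),(0,B,180)),(t,(223.5,270),(0,-B,180))],[457,247,0.3])
h=fit([(s,(377.7,173.3),(-124,0,256)),(s,(412.7,208.5),(-8,0,230)),(s,(415.5,206),(0,0,245)),(s,(405,277),(0,0,0)),
 (t,(245.5,158),(0,0,245)),(t,(228.5,209),(-124,0,256)),(t,(259,179.5),(0,0,0))],[720,130,-0.3])
c,n=np.cos(h[2]),np.sin(h[2]); print('seat',h[:2]-85*np.array([c,n]))
for q in ('lamp',):
  print('collar',tri([(s,(235.7,304.0)),(t,(409.7,250.3))]),atz(s,(235.7,304),160),atz(t,(409.7,250.3),160))
```

```text
[457.31 243.97   0.28] 16.263455991811824 
 [[-0.98 -0.2 ]
 [-1.22 -1.34]
 [ 1.57 -1.32]
 [-1.91 -0.93]]
[723.23 133.33  -0.27] -15.387532818417053 
 [[-1.12 -0.92]
 [-0.57  0.18]
 [ 0.05 -0.23]
 [-1.    0.03]
 [-0.32 -1.56]
 [-0.29 -0.66]
 [-0.19 -0.5 ]]
seat [641.28 155.89]
collar (array([ 523.94, -247.36,  156.56]), [np.float64(1.2235955430727985), np.float64(1.0532683236369529)]) [ 527.76 -247.5   160.  ] [ 521.9  -248.51  160.  ]
```

>>> step_arm(moves=[[0.25,-0.28,0,-0.82],[0.25,-0.28,0,-0.82],[0.25,-0.28,0,-0.82],[0.25,-0.28,0,-0.82],[0.25,-0.28,0,-0.82],[0.25,-0.28,0,-0.82],[0.25,-0.28,0,-0.82],[0.25,-0.28,0,-0.82]], claw=85, newtons=100)

```text
time_s: 2.4
tcp_pos: [449.4, 265.7, 231.6]
ee_rot: [[-0.276, 0.961, 0.001], [0.961, 0.276, 0.0], [0.0, 0.001, -1.0]]
force: [0.3, 0.6, -1.2]
width: 0.998
grip_force: 0.0
```

>>> step_arm(moves=[[0,0.03,-0.2,0],[0,0,-0.2,0],[0,0,-0.18,0],[0,0,0,0]])

```text
time_s: 2.8
tcp_pos: [445.8, 269.4, 158.2]
ee_rot: [[-0.28, 0.96, -0.007], [0.96, 0.28, -0.003], [-0.001, -0.008, -1.0]]
force: [-0.1, 0.5, -0.6]
width: 0.997
grip_force: 0.0
```

>>> step_arm(moves=[[0,0,0,0],[0,0,0,0],[0,0,0,0],[0,0,0,0],[0,0,0,0],[0,0,0,0],[0,0,0,0]], claw=0)

```text
time_s: 3.5
tcp_pos: [448.7, 271.1, 162.5]
ee_rot: [[-0.28, 0.96, 0.001], [0.96, 0.28, 0.001], [0.001, 0.001, -1.0]]
force: [-2.1, 0.4, 4.0]
width: 0.053
grip_force: 97.9
```

>>> step_arm(moves=[[0,0,0.2,0],[0,0,0.25,0],[0,0,0.25,0],[0.2,-0.13,0.13,-0.98],[0.2,-0.13,0,-0.98],[0.2,-0.13,0,-0.98],[0.2,-0.13,0,-0.98],[0,0,0,0]])

```text
time_s: 4.3
tcp_pos: [546.6, 205.6, 259.7]
ee_rot: [[0.265, 0.964, -0.0], [0.964, -0.265, -0.002], [-0.002, 0.001, -1.0]]
force: [0.4, -0.4, -3.3]
width: 0.052
grip_force: 98.1
```

Run:
```python
from h import *
import pickle
P={n:imaging.capture(n) for n in('scene','top')}
pickle.dump(P,open('p1.pkl','wb')); q=monitor.sense(); print(q['tcp_pos'],q['ee_rot'],q['force'],q['wrist_torque'],q['width'],q['time_s'])
def c(n,X,w,h,f):
    p=P[n];u=proj(p,X).astype(int);x,y=u-[w//2,h//2];print(n,x,y,f)
    return cv2.resize(cv2.cvtColor(p['image'][y:y+h,x:x+w],cv2.COLOR_RGB2BGR),None,fx=f,fy=f,interpolation=cv2.INTER_CUBIC)
X=[590,185,240]
cv2.imwrite('pics/crop1.png',np.hstack([c('scene',X,130,140,3),c('top',X,130,140,3)]))
```

```text
[543.80698995 207.81601685 259.71433539] [[ 2.60538431e-01  9.65457758e-01 -3.32304565e-03]
 [ 9.65463000e-01 -2.60540183e-01 -9.79316718e-05]
 [-9.60335813e-04 -3.18276266e-03 -9.99994474e-01]] [-1.07155324 -0.00501919 -2.58925013] [0.07344649 0.09274137 0.0084726 ] 0.054918800981056566 4.4
scene 310 100 3
top 155 145 3
```

View pics/crop1.png

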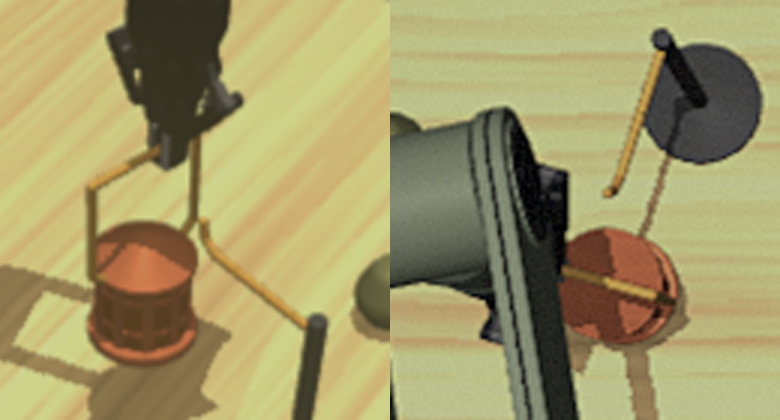

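The lantern hangs from the gripper, upright. The −y bar end is at scene (340.7,162.7) and top (247.7,244.3), and the hook tip is at scene (377,174).

Run:
```python
from h import *
import pickle
P=pickle.load(open('p1.pkl','rb'))
X,e=tri([(P['scene'],(340.7,162.7)),(P['top'],(247.7,244.3))]); print(X,e)
u=np.array([.2625,.9647]); T=np.array([545.5,206.8]); d=X[:2]-T; print('along bar',d@u,'across',d@[.9647,-.2625])
H=np.array([723.2,133.3]);x=np.array([.964,-.265]); y=np.array([.265,.964])
m=X[:2]+54*u; print('bar mid in stand', (m-H)@x,(m-H)@y)
```

```text
[527.79650226 122.57000241 276.27475178] [np.float64(2.7693368651884556), np.float64(2.8847131140914657)]
along bar -85.90384682790078 across 5.0318100932109076
bar mid in stand -185.66567946440628 -8.150846373949285
```

>>> step_arm(moves=[[0.16,-0.04,0,0],[0.16,-0.04,0,0],[0.16,-0.04,0,0],[0.16,-0.04,0,0],[0.17,-0.04,0,0],[0,0,0,0],[0,0,0,0]])

```text
time_s: 5.1
tcp_pos: [640.2, 185.0, 260.3]
ee_rot: [[0.259, 0.966, -0.003], [0.966, -0.259, 0.0], [-0.001, -0.003, -1.0]]
force: [-0.7, -0.7, -2.8]
width: 0.054
grip_force: 98.1
```

>>> step_arm(moves=[[0,0,-0.1,0],[0,0,-0.1,0],[0,0,-0.08,0],[0,0,0,0],[0,0,0,0]])

```text
time_s: 5.6
tcp_pos: [641.0, 184.3, 226.9]
ee_rot: [[0.26, 0.966, -0.001], [0.966, -0.26, -0.0], [-0.001, -0.001, -1.0]]
force: [0.1, 0.5, -2.4]
width: 0.052
grip_force: 98.0
```

Bar is at ≈246 and should seat at ≈238. Lowering gently and watching the force.

>>> step_arm(moves=[[0,0,-0.03,0],[0,0,-0.02,0],[0,0,0,0],[0,0,0,0]])

```text
time_s: 6.0
tcp_pos: [641.6, 184.3, 221.8]
ee_rot: [[0.26, 0.966, 0.0], [0.966, -0.26, 0.0], [0.0, 0.0, -1.0]]
force: [-0.5, -0.1, -3.2]
width: 0.05
grip_force: 98.1
```

Run:
```python
from h import *
P={n:imaging.capture(n) for n in('scene','top')}
def c(n,X,w,h,f):
    p=P[n];u=proj(p,X).astype(int);x,y=u-[w//2,h//2];print(n,x,y,f)
    return cv2.resize(cv2.cvtColor(p['image'][y:y+h,x:x+w],cv2.COLOR_RGB2BGR),None,fx=f,fy=f,interpolation=cv2.INTER_CUBIC)
X=[650,155,230]
cv2.imwrite('pics/crop2.png',np.hstack([c('scene',X,100,120,4),c('top',X,100,120,4)]))
```

```text
scene 340 131 4
top 185 129 4
```

View pics/crop2.png

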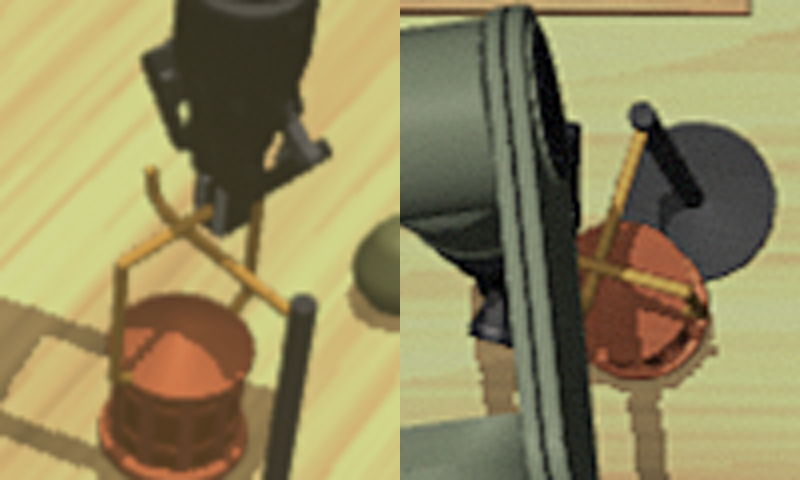

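The bar now lies across the arm at about its middle (crossing at scene ≈389,188), between the upturned end and the post, with the rod inside the handle window. I'll lower it the last few mm.

>>> step_arm(moves=[[0,0,-0.015,0],[0,0,-0.01,0],[0,0,0,0]])

```text
time_s: 6.4
tcp_pos: [642.1, 184.4, 219.9]
ee_rot: [[0.26, 0.966, 0.002], [0.966, -0.26, 0.0], [0.001, 0.002, -1.0]]
force: [-0.2, -0.6, 1.3]
width: 0.053
grip_force: 98.7
```

>>> step_arm(moves=[[0,0,0,0],[0,0,0,0],[0,0,0,0],[0,0,0,0]], claw=25)

```text
time_s: 6.8
tcp_pos: [641.5, 184.3, 218.6]
ee_rot: [[0.26, 0.966, -0.0], [0.966, -0.26, -0.0], [-0.0, -0.0, -1.0]]
force: [-0.2, -0.1, -0.2]
width: 0.295
grip_force: 0.0
```

>>> step_arm(moves=[[0,0,0,0],[0,0,0,0],[0,0,0,0],[0,0,0,0]], claw=60)

```text
time_s: 7.2
tcp_pos: [641.6, 184.3, 218.7]
ee_rot: [[0.26, 0.966, -0.0], [0.966, -0.26, -0.0], [-0.0, -0.0, -1.0]]
force: [0.3, 0.5, 0.7]
width: 0.702
grip_force: 0.0
```

>>> step_arm(moves=[[0,0,0.1,0],[0,0,0.2,0],[0,0,0.3,0],[0,0,0.3,0],[0,0,0,0],[0,0,0,0]])

```text
time_s: 7.8
tcp_pos: [642.4, 184.5, 329.6]
ee_rot: [[0.26, 0.966, 0.005], [0.966, -0.26, 0.001], [0.002, 0.004, -1.0]]
force: [0.2, -0.2, -0.9]
width: 0.704
grip_force: 0.0
```

Run:
```python
from h import *
P={n:imaging.capture(n) for n in('scene','top')}
def c(n,X,w,h,f):
    p=P[n];u=proj(p,X).astype(int);x,y=u-[w//2,h//2];print(n,x,y,f)
    return cv2.resize(cv2.cvtColor(p['image'][y:y+h,x:x+w],cv2.COLOR_RGB2BGR),None,fx=f,fy=f,interpolation=cv2.INTER_CUBIC)
X=[650,155,210]
cv2.imwrite('pics/crop3.png',np.hstack([c('scene',X,100,130,4),c('top',X,100,130,4)]))
```

```text
scene 340 133 4
top 187 126 4
```

View pics/crop3.png

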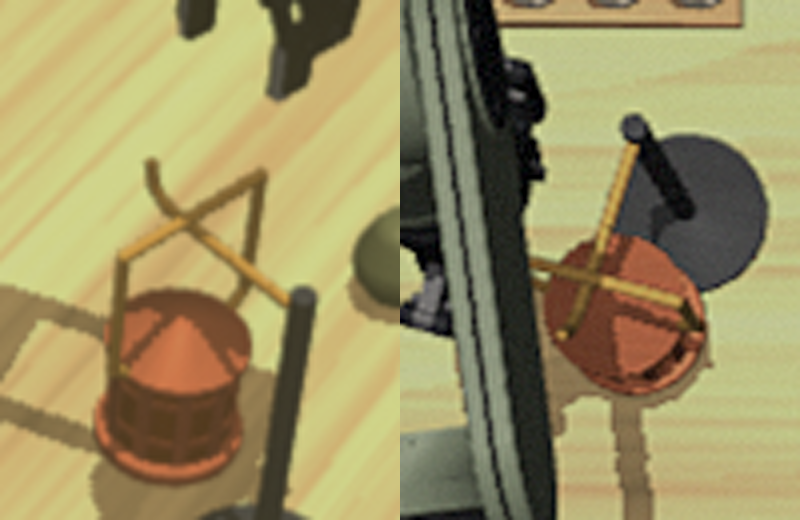

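The lantern hangs free on the hook: the bar crosses the arm at scene ≈388,187, well inside the upturned end. Next is the lamp, starting with a better measurement of the collar from the first pictures.

>>> step_arm(moves=[[-0.08,-0.3,0,0],[-0.1,-0.36,0,0],[-0.1,-0.36,0,0],[-0.1,-0.36,0,0],[-0.1,-0.36,0,0],[-0.1,-0.36,0,0],[-0.1,-0.36,0,0],[-0.1,-0.36,0,0]], claw=85)

```text
time_s: 8.7
tcp_pos: [546.3, -155.3, 324.7]
ee_rot: [[0.26, 0.966, -0.003], [0.966, -0.26, 0.002], [0.001, -0.004, -1.0]]
force: [0.7, -0.6, -0.7]
width: 0.998
grip_force: 0.0
```

Run:
```python
from h import *
import pickle
np.set_printoptions(precision=1,suppress=True)
P=pickle.load(open('p0.pkl','rb'))
uv={}
for n,(x,y,w,h) in dict(scene=(222,290,28,30),top=(395,236,30,30)).items():
    im=cv2.cvtColor(P[n]['image'][y:y+h,x:x+w],cv2.COLOR_RGB2HSV)
    m=((im[...,1]<60)&(im[...,2]>110)).astype(np.uint8)
    k,l,st,ce=cv2.connectedComponentsWithStats(m); i=1+st[1:,4].argmax(); uv[n]=ce[i]+[x,y]; print(n,st[i],uv[n],atz(P[n],uv[n],150))
print(tri([(P[n],uv[n]) for n in uv]))
for n in uv:  # gold collar blob bounds
    print(n,[proj(P[n],[526,-248,z]) for z in (150,160)])
print(monitor.sense()['tcp_pos'])
```

```text
scene [ 7 12 13  8 69] [234.8 305.7] [ 523.5 -246.8  150. ]
top [ 9  9 10 11 83] [408.5 250.1] [ 523.2 -247.2  150. ]
(array([ 523.3, -247. ,  150.1]), [np.float64(0.11471952074289887), np.float64(0.0985942361546872)])
scene [array([235.4, 306.7]), array([234.9, 303.8])]
top [array([408.8, 248.9]), array([409.5, 248.6])]
[ 546.3 -155.3  324.7]
```

>>> step_arm(moves=[[-0.06,-0.26,-0.2,0],[-0.06,-0.26,-0.25,0],[-0.05,-0.25,-0.25,0],[0,0,-0.25,0],[0,0,0,0],[0,0,0,0]], newtons=25)

```text
time_s: 9.3
tcp_pos: [526.7, -245.7, 211.3]
ee_rot: [[0.26, 0.966, -0.003], [0.966, -0.26, 0.002], [0.001, -0.004, -1.0]]
force: [0.9, -0.4, 1.2]
width: 0.99
grip_force: 0.0
```

>>> step_arm(moves=[[-0.01,-0.02,-0.25,0],[0,0,-0.25,0],[0,0,-0.17,0],[0,0,0,0],[0,0,0,0],[0,0,0,0]])

```text
time_s: 9.9
tcp_pos: [528.3, -249.6, 135.2]
ee_rot: [[0.259, 0.966, 0.004], [0.966, -0.259, -0.003], [-0.002, 0.005, -1.0]]
force: [0.1, -0.2, -0.6]
width: 0.993
grip_force: 0.0
```

>>> step_arm(moves=[[0,0,0,0],[0,0,0,0],[0,0,0,0],[0,0,0,0],[0,0,0,0]], claw=40)

```text
time_s: 10.4
tcp_pos: [523.4, -248.2, 133.5]
ee_rot: [[0.26, 0.966, -0.007], [0.966, -0.26, 0.002], [-0.0, -0.007, -1.0]]
force: [-9.6, 3.0, 10.4]
width: 0.604
grip_force: 25.7
```

>>> step_arm(moves=[[0,0,0,0],[0,0,0,0],[0,0,0,0]])

```text
time_s: 10.7
tcp_pos: [523.4, -248.3, 133.5]
ee_rot: [[0.26, 0.966, -0.007], [0.966, -0.26, 0.002], [-0.0, -0.007, -1.0]]
force: [-10.7, 3.6, 9.3]
width: 0.603
grip_force: 25.6
```

Run:
```python
from h import *
for i in range(3):
    imaging.capture('top'); q=monitor.sense(); print(q['tcp_pos'],q['force'],q['wrist_torque'])
```

```text
[ 523.3915157  -248.25734148  133.52953374] [-11.23648076   2.66150786  10.93049142] [0.54145476 1.77362562 0.04222299]
[ 523.3884651  -248.26229146  133.54491767] [-10.24417607   3.46086681   9.5264259 ] [0.54273022 1.78346305 0.02484732]
[ 523.39201175 -248.25120708  133.53934848] [-9.69345226  3.08336902 10.35202406] [0.47949651 1.75186709 0.07315148]
```

>>> step_arm(moves=[[-0.015,0.004,0,0],[-0.012,0.003,0,0],[0,0,0,0],[0,0,0,0],[0,0,0,0]])

```text
time_s: 11.35
tcp_pos: [523.3, -248.2, 133.6]
ee_rot: [[0.26, 0.966, 0.0], [0.966, -0.26, -0.001], [-0.0, 0.0, -1.0]]
force: [-2.8, 1.7, 6.8]
width: 0.604
grip_force: 25.7
```

>>> step_arm(moves=[[-0.01,0.003,0,0],[0,0,0,0],[0,0,0,0],[0,0,0,0]], newtons=50)

```text
time_s: 11.75
tcp_pos: [523.2, -248.3, 133.9]
ee_rot: [[0.26, 0.966, 0.003], [0.966, -0.26, -0.002], [-0.001, 0.003, -1.0]]
force: [0.2, 1.7, 6.5]
width: 0.593
grip_force: 51.3
```

>>> step_arm(moves=[[0,0,0,-0.5],[0,0,0,-0.5],[0,0,0,-0.5],[0,0,0,0],[0,0,0,0]])

```text
time_s: 12.25
tcp_pos: [522.4, -248.6, 133.8]
ee_rot: [[0.455, 0.89, 0.001], [0.89, -0.455, -0.002], [-0.001, 0.002, -1.0]]
force: [-1.5, -0.1, 7.0]
width: 0.595
grip_force: 51.4
```

>>> step_arm(moves=[[0,0,0,-0.5],[0,0,0,-0.5],[0,0,0,-0.5],[0,0,0,0]])

```text
time_s: 12.65
tcp_pos: [522.2, -248.7, 133.8]
ee_rot: [[0.631, 0.775, 0.001], [0.775, -0.631, -0.002], [-0.001, 0.002, -1.0]]
force: [-3.2, -1.1, 7.6]
width: 0.598
grip_force: 51.5
```

>>> step_arm(moves=[[0,0,0,-0.4],[0,0,0,-0.4],[0,0,0,0]])

```text
time_s: 12.95
tcp_pos: [522.0, -248.6, 133.8]
ee_rot: [[0.714, 0.7, 0.0], [0.7, -0.714, -0.002], [-0.001, 0.001, -1.0]]
force: [-2.5, 0.5, 7.6]
width: 0.594
grip_force: 51.5
```

>>> step_arm(moves=[[0,0,0,-0.4],[0,0,0,-0.4],[0,0,0,0]])

```text
time_s: 13.25
tcp_pos: [521.7, -248.6, 133.7]
ee_rot: [[0.787, 0.617, -0.001], [0.617, -0.787, -0.002], [-0.001, 0.001, -1.0]]
force: [-3.7, -0.6, 8.2]
width: 0.6
grip_force: 51.5
```

>>> step_arm(moves=[[0,0,0,-0.4],[0,0,0,-0.4],[0,0,0,0]])

```text
time_s: 13.55
tcp_pos: [521.3, -248.6, 133.6]
ee_rot: [[0.851, 0.525, -0.001], [0.525, -0.851, -0.002], [-0.002, 0.001, -1.0]]
force: [-4.1, 0.1, 7.6]
width: 0.596
grip_force: 51.6
```

>>> step_arm(moves=[[0,0,0,-0.4],[0,0,0,-0.4],[0,0,0,0]])

```text
time_s: 13.85
tcp_pos: [521.1, -248.4, 133.3]
ee_rot: [[0.904, 0.427, -0.002], [0.427, -0.904, -0.001], [-0.002, 0.0, -1.0]]
force: [-5.3, -0.1, 7.7]
width: 0.594
grip_force: 51.5
```

>>> step_arm(moves=[[0,0,0,-0.4],[0,0,0,-0.4],[0,0,0,0]])

```text
time_s: 14.15
tcp_pos: [521.3, -247.3, 131.3]
ee_rot: [[0.946, 0.324, -0.001], [0.324, -0.946, 0.001], [-0.001, -0.001, -1.0]]
force: [0.0, -0.3, -1.5]
width: 0.594
grip_force: 52.5
```

The force fell to zero and the tool dropped, so the keyways have engaged. Lowering.

>>> step_arm(moves=[[0,0,0,-0.3],[0,0,-0.03,0],[0,0,-0.03,0],[0,0,0,0],[0,0,0,0]])

```text
time_s: 14.65
tcp_pos: [521.4, -247.3, 124.2]
ee_rot: [[0.959, 0.285, -0.001], [0.285, -0.959, 0.001], [-0.001, -0.001, -1.0]]
force: [-1.2, 0.5, -2.1]
width: 0.595
grip_force: 52.5
```

>>> step_arm(moves=[[0,0,-0.03,0],[0,0,-0.03,0],[0,0,0,0],[0,0,0,0],[0,0,0,0]])

```text
time_s: 15.15
tcp_pos: [521.4, -247.4, 117.6]
ee_rot: [[0.959, 0.284, -0.001], [0.284, -0.959, 0.001], [-0.001, -0.001, -1.0]]
force: [-4.6, 1.6, -1.3]
width: 0.592
grip_force: 52.8
```

>>> step_arm(moves=[[0,0,-0.03,0],[0,0,-0.02,0],[0,0,0,0],[0,0,0,0],[0,0,0,0]])

```text
time_s: 15.65
tcp_pos: [521.4, -247.4, 112.6]
ee_rot: [[0.959, 0.284, -0.001], [0.284, -0.959, 0.001], [-0.001, -0.001, -1.0]]
force: [-6.3, 2.5, 3.3]
width: 0.599
grip_force: 53.4
```

>>> step_arm(moves=[[-0.01,0.003,-0.02,0],[0,0,-0.02,0],[0,0,0,0],[0,0,0,0],[0,0,0,0]], newtons=80)

```text
time_s: 16.15
tcp_pos: [521.5, -247.5, 110.1]
ee_rot: [[0.959, 0.284, 0.002], [0.284, -0.959, -0.0], [0.001, 0.001, -1.0]]
force: [-8.1, 3.9, 12.3]
width: 0.589
grip_force: 84.6
```

>>> step_arm(moves=[[-0.012,0.004,-0.015,0],[0,0,0,0],[0,0,0,0],[0,0,0,0]])

```text
time_s: 16.55
tcp_pos: [521.5, -247.4, 110.1]
ee_rot: [[0.959, 0.284, 0.005], [0.284, -0.959, -0.002], [0.004, 0.003, -1.0]]
force: [-6.9, 5.1, 17.2]
width: 0.584
grip_force: 85.3
```

Run:
```python
from h import *
P={n:imaging.capture(n) for n in('scene','top')}
q=monitor.sense(); print(q['tcp_pos'],q['force'],q['time_s'])
def c(n,X,w,h,f):
    p=P[n];u=proj(p,X).astype(int);x,y=np.maximum(u-[w//2,h//2],0);print(n,x,y,f)
    return cv2.resize(cv2.cvtColor(p['image'][y:y+h,x:x+w],cv2.COLOR_RGB2BGR),None,fx=f,fy=f,interpolation=cv2.INTER_CUBIC)
cv2.imwrite('pics/crop4.png',np.hstack([c('scene',[523,-248,110],80,100,5),c('scene',[650,155,180],80,100,5)]))
```

```text
[ 521.50918353 -247.44829002  110.0797279 ] [-6.86883817  5.16778608 18.39469203] 16.65
scene 196 267 5
scene 348 157 5
```

View pics/crop4.png

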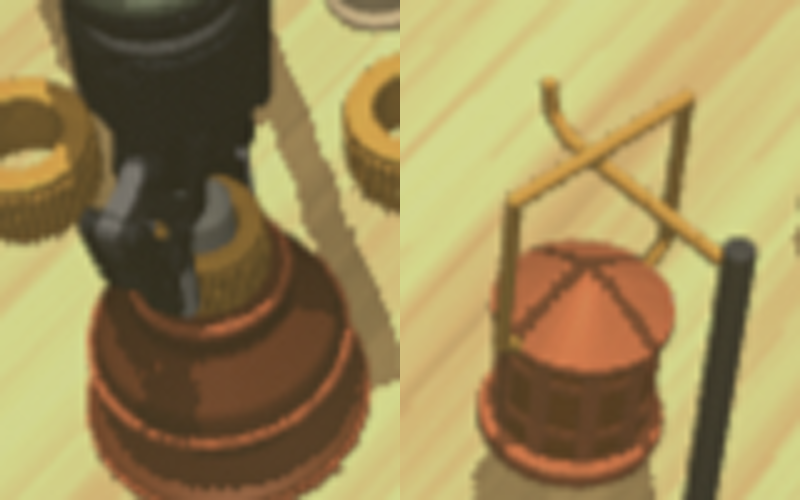

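The collar sits flush on the shoulder, with the neck standing out above it (scene ≈237,318). It dropped 23.8 mm of the expected 24 and met a hard stop at 18 N. The lantern still hangs on the hook (scene ≈468,190). Handing in.

```bash
python3 -c "
from workcell import workorder
print(workorder.sign_off())"
```

```text
the job is handed in; nothing more can be done
None
```

The job is handed in, with no verdict returned: the lantern hangs free on the hook, and the arm is still holding the collar pushed home, 23.8 mm down of the expected 24, against a hard stop at about 18 N.

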